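# Make up a watch repair in its job tray

### The job

Make up this repair in the grey divided job tray, each thing lying flat, right way up, inside its compartment: the steel watch case with the black dial on the red liner, the brass movement on the green liner, the steel movement holder on the white liner, and the clear parts box with the blue dot on the blue liner. The gold watch head and the parts box with the orange dot belong to another job: leave them lying where they are.

Things in the scene. Friction and masses are not known exactly. Their poses are not given: they have to be found in the camera images.
- steel_case: Round steel watch case with a black dial, 37 mm in diameter, 10 mm high with its hands and glass, the rim that can be gripped 8 mm high. Origin: centre of its underside, z up. Grasp across the rim.
- movement: Brass movement: two rectangular brass plates on pillars, 32 mm (its x) by 28 mm (its y); the upper plate's edges are 8 to 10 mm above its underside, wheels on top reach 14 mm. Origin: centre of its underside, z up. Grasp across x or y, by the edges of the plates.
- holder: Movement holder: small light-grey steel block, 28 mm (its x) by 23 mm (its y), 17 mm high (19 mm with the plate on top), with small black knobs on a side. Origin: centre of its underside, z up. Grasp across x (28 mm) or y (23 mm).
- box_blue: Small clear parts box, closed (the lid does not open), with a round blue dot on the lid. 34 mm (its x) by 44 mm (its y), 25 mm high. Origin: centre of its underside, z up. Grasp across x (34 mm). This one belongs to the job.
- gold_head: Gold watch head with a light dial, 34 x 25 mm, 10 mm high: looks like the steel case but belongs to another job; leave it. Origin: centre of its underside, z up.
- box_orange: Small clear parts box, closed (the lid does not open), with a round orange dot on the lid. 34 mm (its x) by 44 mm (its y), 25 mm high. Origin: centre of its underside, z up. Grasp across x (34 mm). It belongs to another job; leave it.
- liner_red: Red liner, 89 (x) x 61 (y) x 2 mm on the floor of one of four compartments of a fixed grey tray (196 x 140 mm); which colour lies where varies. Origin: centre of its underside, 29 mm above the worktop (the tray stands on feet); z up. Compartment, centred on it: 92 x 64 mm inside, walls 4 mm thick, 8 mm above the liner's top. Fingers fit only along x, opened to 55 mm at most.
- liner_green: Green liner, 89 (x) x 61 (y) x 2 mm on the floor of one of four compartments of a fixed grey tray (196 x 140 mm); which colour lies where varies. Origin: centre of its underside, 29 mm above the worktop (the tray stands on feet); z up. Compartment, centred on it: 92 x 64 mm inside, walls 4 mm thick, 8 mm above the liner's top. Fingers fit only along x, opened to 55 mm at most.
- liner_white: White liner, 89 (x) x 61 (y) x 2 mm on the floor of one of four compartments of a fixed grey tray (196 x 140 mm); which colour lies where varies. Origin: centre of its underside, 29 mm above the worktop (the tray stands on feet); z up. Compartment, centred on it: 92 x 64 mm inside, walls 4 mm thick, 8 mm above the liner's top. Fingers fit only along x, opened to 55 mm at most.
- liner_blue: Blue liner, 89 (x) x 61 (y) x 2 mm on the floor of one of four compartments of a fixed grey tray (196 x 140 mm); which colour lies where varies. Origin: centre of its underside, 29 mm above the worktop (the tray stands on feet); z up. Compartment, centred on it: 92 x 64 mm inside, walls 4 mm thick, 8 mm above the liner's top. Fingers fit only along x, opened to 55 mm at most.
Mind the look-alikes: they are no part of the job. What is shaped like the box_blue but brown is not meant.

How it is judged:
By the outcome, as a careful person would: the job done as asked, in the order asked, and still so for the second after the job is handed in, with the robot touching nothing.
It also fails if it takes over 93 s, if anything falls off the work surface, if the arm or the gripper's body presses on something with over 40 N, if the wrist force passes 120 N, or if a joint passes its speed limit or range.

### The arm

A 7-joint arm with a two-finger parallel gripper is mounted at the origin on a cart in front of the work surface, level with it; the furniture and walls round the work are solid. World frame = base frame: x ahead of the robot, y to its left, z up, the work surface at z = 0. Lengths are in m, angles in degrees, forces in N, time in s.
With the tool pointing down it reaches from about 0.425 to 0.875 m from the base axis. Payload 9.9 kg.
Tool frame: the origin (TCP) lies between the finger pads; the fingertips stand 8 mm ahead of it and the grasp point (between the pads) lies 11 mm behind it; z points along the fingers, y is the line along which they close (so a half turn about z gives the same grasp; the last joint's range is limited). The gripper opens to 85 mm and grips with 20 to 120 N. Pads are 22 mm wide; open, the fingers measure 114 mm over their backs; the gripper's body (76 mm by 85 mm) begins 54 mm behind the grasp point. The pads swing forward as they close: fully open they stand 13 mm farther back than shut.
Start: joints at [59.943, 32.985, 1.427, 82.34, -0.859, 64.687, -3.237], TCP at [0.288, -0.61, 0.239] pointing down, gripper open.
Joint ranges: [-157.87, 157.87], [-19.46, 123.44], [-87.15, 90], [11.01, 140.99], [-62.26, 242.26], [9.8, 113.94], [-161.44, 161.44]. Speed limits (degrees/s): [127.2, 127.2, 172.46, 172.46, 180, 180, 180].

### API

Orientations are given as a 3x3 rotation matrix whose columns are the frame's x, y, z axes.
In Python, from plant import * gives the robot as it stands. The module is installed in compiled form; this text tells all that it offers. Calls block until the motion is done:
- reach(position, orientation): joint-space move of the TCP to a pose.
- movel(position, speed=0.15, rotation=None): straight line of the TCP; rotation=None keeps the orientation; speed is the mean speed in m/s.
- move_j(angles): joint-space move.
- grip(opening, squeeze=None): finger opening in m; squeeze is the grip in N (None keeps the last); returns when the fingers have stopped.
- wait(seconds).
- solve_ik(position, orientation): joint angles nearest the present ones, or None.
- get_state(): the state.
- camera(name): name is "scene" or "side" or "wrist"; returns a dict with "img" (420x560x3 uint8, red, green, blue), "camera_matrix" (3x3 intrinsics, pixels), "position" and "rotation" of the camera in the world. Camera axes: x right, y down, z forward; pixel columns grow to the right and rows downward; lengths in m; the calibration is good to about 2 mm. A picture is of the moment at which its call begins. There is no depth.
A pose or a line that the arm cannot do raises IKError and nothing moves.
- close_job(): hands the job in; it is judged then, once.
The state is a dict: "t": time; "qpos": joint angles; "qvel": joint speeds; "tau": joint torques, N m; "position": TCP position; "tcp_rot": TCP orientation; "contact_force": force on the tool from outside, world axes, zero at the start; "moment": the same for the moment, N m; "gripper_width": finger opening in m; "finger_force": force on a finger pad.
Only numpy, scipy, OpenCV 4.12 (cv2) and the standard library are available. Lean on these libraries where they do the work, as an engineer would, in place of code of your own. Each camera call takes 0.05 s, during which the arm holds its last target. There are 200 camera calls.

## Working session

There is one attempt and no reset: what is moved stays moved. The work goes in short steps, each a Python script; the robot and the scene stay as the last script left them, time stands still between calls to the robot, and variables do not carry over. Pictures are saved under pics/ and viewed, at most 14 in all, crops included, and the job is handed in when it is done.

```bash
mkdir -p pics; python3 - <<'E'
from plant import *
import cv2
for n in ["scene","side"]:
    c=camera(n); cv2.imwrite(f"pics/{n}0.png",cv2.resize(c["img"][...,::-1],None,fx=1.4,fy=1.4,interpolation=cv2.INTER_CUBIC))
    print(n,c["camera_matrix"].round(1).tolist(),c["position"],c["rotation"].round(3).tolist())
s=get_state();print(s["t"],s["tcp_rot"].round(3).tolist(),s["gripper_width"])
E
```

```text
scene [[475.5, 0.0, 281.5], [0.0, 475.5, 206.4], [0.0, 0.0, 1.0]] [0.11474754 0.28705383 0.83891175] [[-0.795, -0.436, 0.423], [-0.607, 0.576, -0.547], [-0.005, -0.692, -0.722]]
side [[385.2, 0.0, 272.9], [0.0, 385.2, 208.2], [0.0, 0.0, 1.0]] [0.52826735 0.39618868 0.50565398] [[-0.997, -0.058, 0.056], [-0.079, 0.54, -0.838], [0.018, -0.839, -0.543]]
0.1 [[0.904, 0.427, -0.001], [0.427, -0.904, 0.001], [-0.0, -0.001, -1.0]] 0.08559209463058237
```

View pics/scene0.png

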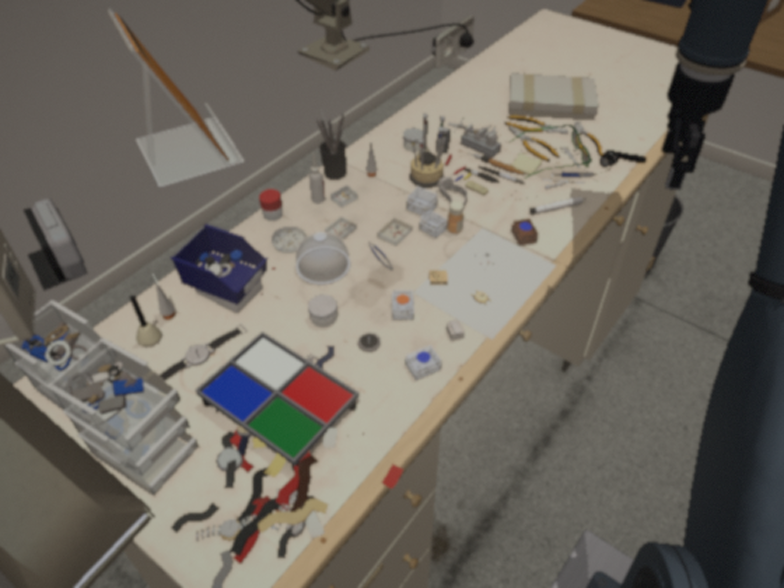

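View pics/side0.png

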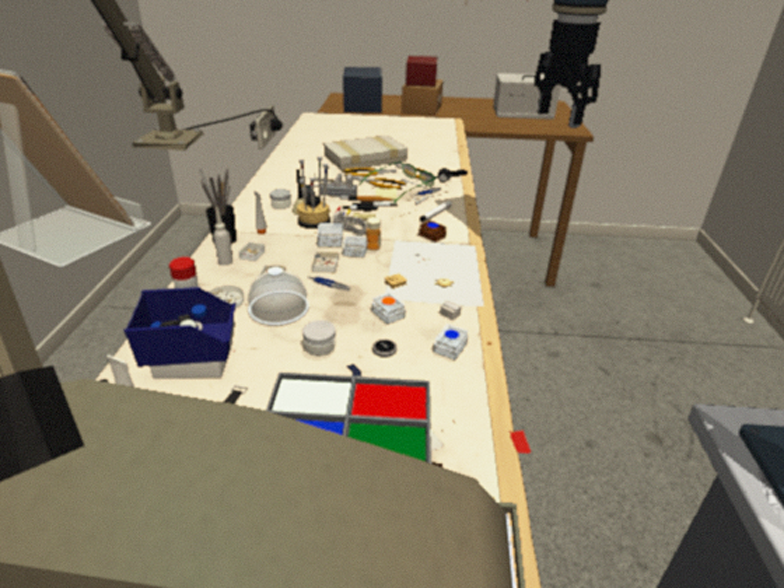

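The scene picture shows the tray (white/red/blue/green), blue-dot box at (423,358), steel case (369,342), holder (456,329), orange-dot box (402,302) and two brass or gold things at (438,277) and (482,297). The side picture shows the same things at (452,340), (385,348), (450,311), (389,305), (396,281) and (444,283). Next I triangulate these.

```bash
cat > h.py <<'E'
from plant import *
import numpy as np, cv2
from scipy.spatial.transform import Rotation as R
def ray(c,uv):
    d=c["rotation"]@np.linalg.inv(c["camera_matrix"])@np.array([uv[0],uv[1],1.]); return np.array(c["position"]),d/np.linalg.norm(d)
def onz(c,uv,z):
    p,d=ray(c,uv); return p+d*(z-p[2])/d[2]
def tri(obs):
    A=np.zeros((3,3));b=np.zeros(3);rs=[ray(c,uv) for c,uv in obs]
    for p,d in rs: M=np.eye(3)-np.outer(d,d);A+=M;b+=M@p
    x=np.linalg.solve(A,b); return x,max(np.linalg.norm((np.eye(3)-np.outer(d,d))@(x-p)) for p,d in rs)
def down(yaw):  # tool down, closing line (y) at angle yaw deg in world
    a=np.radians(yaw);y=np.array([np.cos(a),np.sin(a),0]);z=np.array([0,0,-1.]);return np.column_stack([np.cross(y,z),y,z])
E
python3 - <<'E'
from h import *
s=camera("scene");d=camera("side")
P={"box_blue":((424,357),(452,336)),"case":((369,342),(385,348)),"holder":((456,329),(450,311)),"orange":((403,300),(389,301)),"g1":((438,277),(396,281)),"g2":((482,297),(444,283)),
"TRwhite_red_top":((314,365),(353,378)),"tray_right":((356,397),(429,381)),"tray_top":((264,337),(277,376))}
for k,(a,b) in P.items():
    x,e=tri([(s,np.array(a)/1.4),(d,np.array(b)/1.4)]);print(k,x.round(4),round(e,4), onz(s,np.array(a)/1.4,.0).round(3))
for k,a in {"left":(199,393),"top":(264,337),"right":(356,397),"bot":(293,459),"cen":(278,395)}.items(): print(k,onz(s,np.array(a)/1.4,.039).round(4))
E
```

```text
box_blue [ 0.4673 -0.2434  0.0211] 0.0013 [ 0.478 -0.258  0.   ]
case [ 0.5644 -0.2271  0.0029] 0.0006 [ 0.566 -0.229  0.   ]
holder [ 0.4665 -0.3332  0.0038] 0.0015 [ 0.469 -0.337  0.   ]
orange [ 0.5648 -0.3189  0.0245] 0.0002 [ 0.578 -0.337  0.   ]
g1 [ 0.559  -0.4145  0.0044] 0.0007 [ 0.562 -0.419  0.   ]
g2 [ 0.4737 -0.4248 -0.0007] 0.0005 [ 0.474 -0.425 -0.   ]
TRwhite_red_top [ 0.5976 -0.133   0.0208] 0.0036 [ 0.606 -0.141  0.   ]
tray_right [ 0.4991 -0.1172  0.0392] 0.0031 [ 0.515 -0.134  0.   ]
tray_top [ 0.697  -0.1245  0.0235] 0.0034 [ 0.71  -0.134  0.   ]
left [0.6823 0.0176 0.039 ]
top [ 0.6823 -0.1143  0.039 ]
right [ 0.4964 -0.1147  0.039 ]
bot [0.5001 0.0129 0.039 ]
cen [ 0.5885 -0.0492  0.039 ]
```

```bash
python3 - <<'E'
from h import *
import pickle
V=[]
for i,p in enumerate([(.50,-.40,.27),(.50,-.27,.27),(.56,-.08,.27)]):
    reach(p,down(0)); c=camera("wrist");V.append(c)
    cv2.imwrite(f"pics/w{i}.png",cv2.resize(c["img"][...,::-1],None,fx=1.4,fy=1.4,interpolation=cv2.INTER_CUBIC))
    s=get_state();print(s["t"],s["qpos"][-1],np.array(c["position"])-s["position"],c["rotation"].round(2).tolist())
pickle.dump(V,open("V.pkl","wb"))
E
```

```text
1.4 26.67395151906588 [-1.21087424e-04  8.58186699e-02  1.34976235e-01] [[1.0, -0.0, -0.0], [-0.0, -0.94, -0.33], [-0.0, 0.33, -0.94]]
2.0333 15.700216100986296 [-0.00066526  0.08651701  0.13511308] [[1.0, -0.0, -0.0], [-0.0, -0.94, -0.33], [-0.0, 0.33, -0.94]]
2.9 -5.635544604487966 [-0.00040359  0.08622662  0.13491827] [[1.0, -0.0, -0.0], [-0.0, -0.94, -0.33], [-0.0, 0.33, -0.94]]
```

View pics/w0.png

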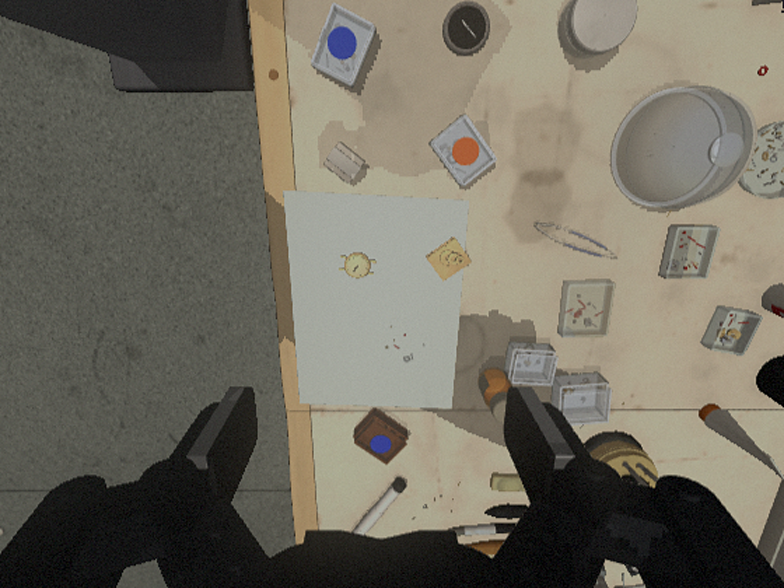

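View pics/w1.png

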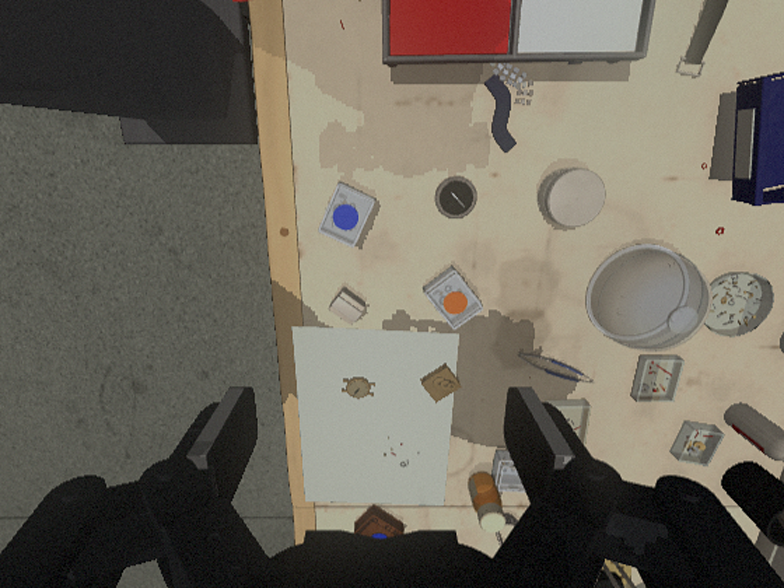

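View pics/w2.png

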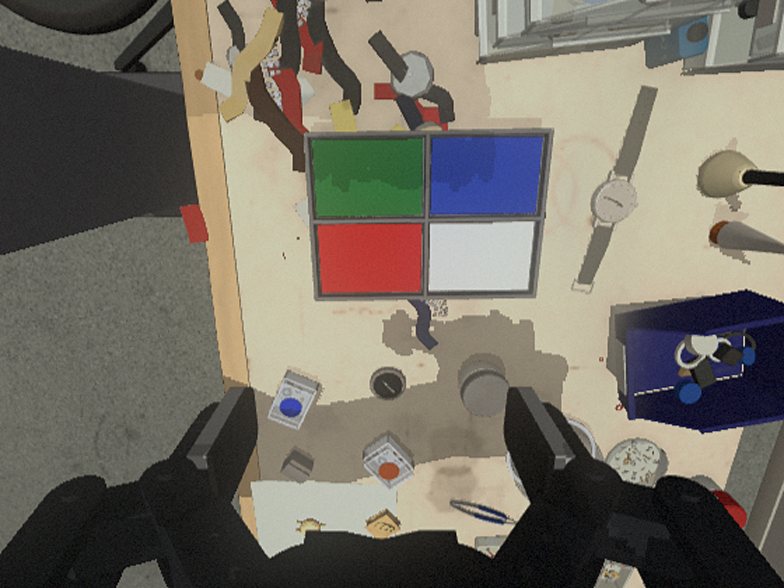

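w0 and w1 show that (448,258)/(440,382) is the square-plated brass movement and (357,265) is the gold head with lugs. w2 shows the tray: green upper left, blue upper right, red lower left, white lower right. I'll enlarge the four job items to get their corners.

```bash
python3 - <<'E'
from h import *
import pickle
V=pickle.load(open("V.pkl","rb"))
T=[(1,248,153),(1,249,217),(1,314,273),(0,245,33),(0,247,116),(0,320,184)]
rows=[]
for i,(v,x,y) in enumerate(T):
    w=V[v]["img"][y-25:y+25,x-25:x+25,::-1]; w=cv2.resize(w,(260,260),interpolation=cv2.INTER_CUBIC)
    for k in range(5): 
        q=int((k*10+5)*5.2); cv2.putText(w,str(x-20+k*10),(q-10,258),0,.35,(0,0,255)); cv2.putText(w,str(y-20+k*10),(0,q+4),0,.35,(0,0,255)); cv2.line(w,(q,240),(q,246),(0,0,255));cv2.line(w,(22,q),(28,q),(0,0,255))
    rows.append(cv2.copyMakeBorder(w,2,2,2,2,0))
cv2.imwrite("pics/m.png",np.vstack([np.hstack(rows[:3]),np.hstack(rows[3:])]))
E
```

```text
(no output)
```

View pics/m.png

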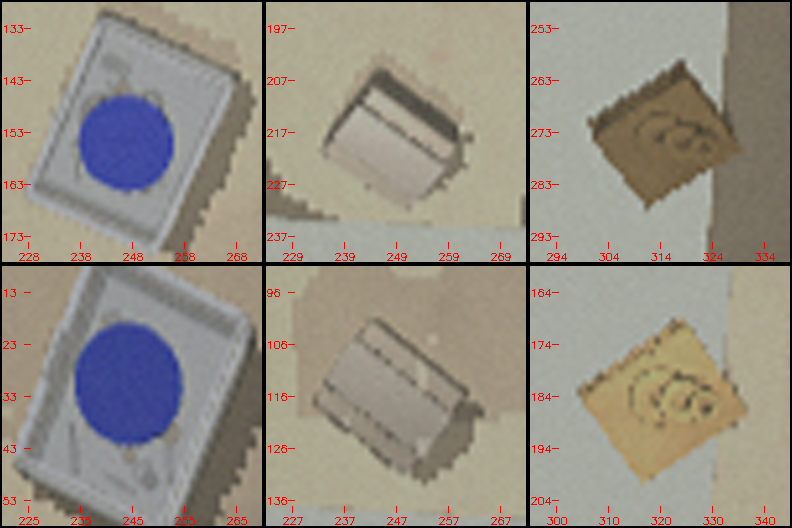

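```bash
python3 - <<'E'
from h import *
import pickle
V=pickle.load(open("V.pkl","rb"))
def pk(p,q): # mosaic px -> (view,uv)
    px,py=p; i=int(px//264); r=int(py//264)
    T=[(1,248,153),(1,249,217),(1,314,273),(0,245,33),(0,247,116),(0,320,184)][r*3+i]
    return V[T[0]],(T[1]-25+(px-264*i-2)/5.2-.5,T[2]-25+(py-264*r-2)/5.2-.5)
D={"mov":[((589,122),(579,391)),((684,61),(682,320)),((740,148),(747,410)),((647,208),(645,480))],
"hold":[((382,70),(375,318)),((462,135),(468,393)),((408,208),(420,480)),((323,150),(313,400))],
"box":[((237,78),(252,318)),((32,187),(17,465)),((126,143),(128,384))]}
for k,L in D.items():
    print(k)
    X=[]
    for a,b in L:
        x,e=tri([pk(a,0),pk(b,0)]);X.append(x);print(x.round(4),round(e,4))
    if len(X)==4:
        X=np.array(X);print("c",X.mean(0).round(4))
        for i in range(4): 
            d=X[(i+1)%4]-X[i];print("edge",np.hypot(*d[:2]).round(4),np.degrees(np.arctan2(d[1],d[0])).round(1))
c=V
print("boxlid",[onz(*pk(p,0),.025).round(4) for p in [(101,12),(237,80),(160,247),(32,187),(126,143)]])
print("holdtop .017",[onz(*pk(p,0),.017).round(4) for p in [(460,160),(408,208),(323,150),(313,400),(375,318),(468,393)]])
print("holdbase0",[onz(*pk(p,0),.0).round(4) for p in [(382,70),(462,135),(420,480),(313,400)]])
o=lambda v,u:(V[v],np.array(u)/1.4-.3)
print("case",tri([o(0,(466,28)),o(1,(457,197)),o(2,(388,384))]))
print("case gap pts",onz(*o(1,(434,197)),.009),onz(*o(1,(478,197)),.009))
for n,a,b in [("green-centre",(427,219),None)]: print(n,onz(*o(2,a),.039))
print("tray",[onz(*o(2,p),.039).round(4) for p in [(304,132),(553,129),(537,300),(316,299)]])
print("white corner tri",tri([o(2,(537,300)),o(1,(649,60))]),tri([o(2,(316,299)),o(1,(385,65))]))
E
```

```text
mov
[ 0.5399 -0.4139  0.0016] 0.0001
[ 0.5659 -0.3965 -0.0016] 0.0002
[ 0.5807 -0.4165  0.0113] 0.0001
[ 0.5556 -0.4336  0.0144] 0.0002
c [ 0.5605 -0.4151  0.0064]
edge 0.0313 33.8
edge 0.025 -53.5
edge 0.0304 -145.8
edge 0.0252 128.5
hold
[ 0.4635 -0.3119  0.0046] 0.0007
[ 0.4844 -0.3284  0.0083] 0.0003
[ 0.4715 -0.3477  0.0109] 0.0011
[ 0.4493 -0.3295  0.0163] 0.0002
c [ 0.4672 -0.3294  0.01  ]
edge 0.0267 -38.3
edge 0.0232 -123.7
edge 0.0287 140.7
edge 0.0226 51.2
box
[ 0.494  -0.2283  0.0173] 0.0001
[ 0.4438 -0.2545  0.0132] 0.0006
[ 0.4685 -0.2419  0.0265] 0.0001
boxlid [array([ 0.4635, -0.2127,  0.025 ]), array([ 0.4942, -0.2279,  0.025 ]), array([ 0.4757, -0.2667,  0.025 ]), array([ 0.446 , -0.2524,  0.025 ]), array([ 0.4683, -0.2422,  0.025 ])]
holdtop .017 [array([ 0.4844, -0.332 ,  0.017 ]), array([ 0.4708, -0.3452,  0.017 ]), array([ 0.4496, -0.3293,  0.017 ]), array([ 0.4492, -0.3295,  0.017 ]), array([ 0.4639, -0.312 ,  0.017 ]), array([ 0.4845, -0.3281,  0.017 ])]
holdbase0 [array([ 0.4637, -0.3133,  0.    ]), array([ 0.4844, -0.3314,  0.    ]), array([ 0.472 , -0.3486,  0.    ]), array([ 0.447 , -0.3301,  0.    ])]
case (array([ 0.56633645, -0.22787148,  0.00570858]), np.float64(0.0006809176230171014))
case gap pts [ 0.5460398  -0.22720014  0.009     ] [ 0.58497975 -0.22724988  0.009     ]
green-centre [ 0.597532   -0.05306935  0.039     ]
tray [array([0.4994, 0.0146, 0.039 ]), array([0.6932, 0.0164, 0.039 ]), array([ 0.6971, -0.1245,  0.039 ]), array([ 0.5018, -0.1232,  0.039 ])]
white corner tri (array([ 0.69736678, -0.12453474,  0.03963521]), np.float64(0.0005228634106337898)) (array([ 0.50142279, -0.12612141,  0.03142094]), np.float64(0.0008823287826991945))
```

Every measured point agrees with its known value: the box is 34×43 mm with its lid at 25 mm, the movement is 31×~26 mm, the holder is 28×23 mm, the case is about 38 mm, and the tray top is at 39 mm. I start with the case.

```bash
cat >> h.py <<'E'
C={"red":(.550,-.088),"green":(.550,-.020),"white":(.646,-.088),"blue":(.646,-.020)}
def st(m):
    s=get_state();print(m,"t",round(s["t"],2),s["position"].round(4),"w",round(s["gripper_width"],4),"F",s["contact_force"].round(1),"ff",np.round(s["finger_force"],1))
    return s
def pick(xy,yaw,op,sq):
    grip(op,sq); reach((*xy,.10),down(yaw)); movel((*xy,.02),.12)
    f0=get_state()["contact_force"][2]; z=.02
    while z>.0025:
        z-=.0015; movel((*xy,z),.05)
        if abs(get_state()["contact_force"][2]-f0)>3: z+=.0015; movel((*xy,z),.05); break
    st(f"down z={z:.4f}"); grip(0.0,sq); st("gripped"); movel((*xy,.12),.15); st("lifted"); return z
def place(col,z,rel):
    p=C[col]; reach((*p,.12),down(0)); movel((*p,z+.045),.15); movel((*p,z+.0315),.04); st("placed"); grip(rel); movel((*p,.14),.2); st("released")
E
python3 - <<'E'
from h import *
z=pick((.566,-.2275),0,.048,30); print(z)
c=camera("wrist"); cv2.imwrite("pics/g1.png",c["img"][...,::-1])
E
```

```text
down z=0.0065 t 7.83 [ 0.566  -0.2275  0.0065] w 0.0477 F [ 0.2  0.3 -0.8] ff 0.0
gripped t 8.11 [ 0.5667 -0.2277  0.0075] w 0.0333 F [-1.1 -0.  10.7] ff 32.6
lifted t 9.02 [ 0.5654 -0.2274  0.1191] w 0.0332 F [ 0.3 -0.3 -0.3] ff 29.8
0.006500000000000001
```

View pics/g1.png

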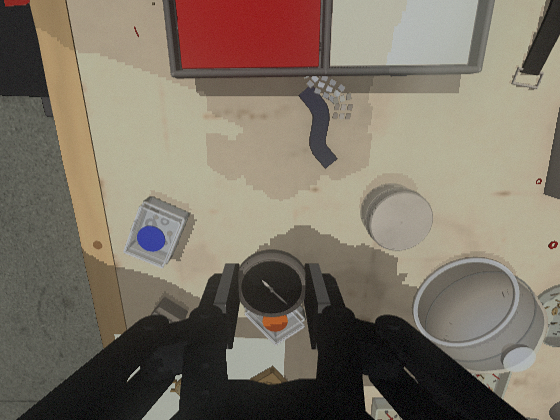

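```bash
python3 - <<'E'
from h import *
c=camera("wrist")
for u in [(272,285),(272,250),(272,321),(239,285),(305,285)]: print(onz(c,u,.120).round(4))
print(get_state()["position"])
E
```

```text
[ 0.5647 -0.2257  0.12  ]
[ 0.5646 -0.2067  0.12  ]
[ 0.5647 -0.247   0.12  ]
[ 0.5484 -0.2257  0.12  ]
[ 0.5809 -0.2257  0.12  ]
[ 0.56530758 -0.22730407  0.11878748]
```

The picture shows the case level and centred between the pads, with its centre 2 mm from the TCP. Place it, then fetch the movement.

```bash
python3 - <<'E'
from h import *
place("red",.0075,.053)
z=pick((.5605,-.415),34.5,.046,30); print(z)
c=camera("wrist"); cv2.imwrite("pics/g2.png",c["img"][...,::-1])
E
```

```text
placed t 10.82 [ 0.5499 -0.088   0.0389] w 0.0333 F [-0.  -0.4 -0.7] ff 29.8
released t 11.81 [ 0.5495 -0.0881  0.1393] w 0.053 F [-0.3 -0.5 -0.5] ff 0.0
down z=0.0065 t 16.87 [ 0.5606 -0.415   0.0065] w 0.046 F [-0.2  0.   0.5] ff 0.0
gripped t 17.14 [ 0.5613 -0.4154  0.0077] w 0.0308 F [-1.7  0.4  9.2] ff 34.0
lifted t 18.05 [ 0.5598 -0.4148  0.1189] w 0.0306 F [ 0.   0.7 -2. ] ff 29.6
0.006500000000000001
```

View pics/g2.png

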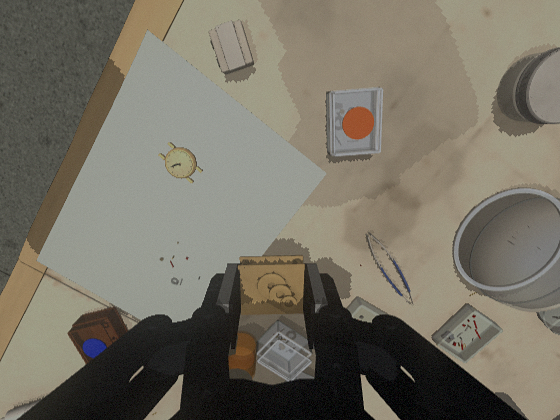

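The movement is held square and level. Place it, then fetch the holder across its 23 mm side, because the knobs show at an end face.

```bash
python3 - <<'E'
from h import *
place("green",.0075,.053)
z=pick((.467,-.3295),51.7,.038,30); print(z)
c=camera("wrist"); cv2.imwrite("pics/g3.png",c["img"][...,::-1])
E
```

```text
placed t 20.65 [ 0.55   -0.02    0.0389] w 0.0309 F [ 0.7  0.7 -0.8] ff 29.6
released t 21.65 [ 0.5495 -0.0202  0.1394] w 0.0531 F [-1.3 -0.5  0.7] ff 0.0
down z=0.0080 t 26.49 [ 0.467  -0.3295  0.008 ] w 0.0379 F [ 0.  -0.2 -1.1] ff 0.0
gripped t 26.77 [ 0.4672 -0.3295  0.0082] w 0.0225 F [0.5 0.2 6.2] ff 32.9
lifted t 27.67 [ 0.4664 -0.3293  0.1192] w 0.0223 F [ 0.3  0.  -1.4] ff 29.4
0.008
```

View pics/g3.png

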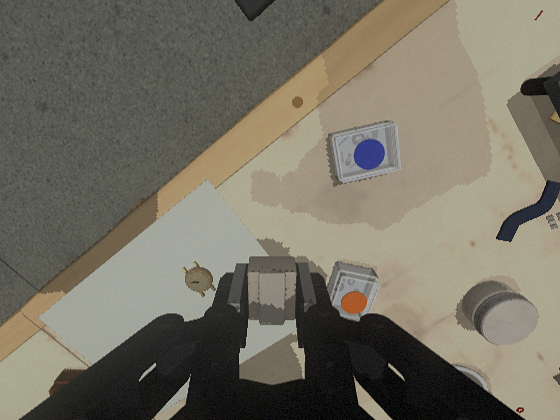

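The holder is held square. Place it, then fetch the blue-dot box.

```bash
python3 - <<'E'
from h import *
place("white",.0085,.045)
z=pick((.470,-.240),-26,.050,30); print(z)
place("blue",.0085,.053)
reach((.57,-.16,.27),down(0)); c=camera("wrist"); cv2.imwrite("pics/f.png",cv2.resize(c["img"][...,::-1],None,fx=1.4,fy=1.4)); st("end")
E
```

```text
placed t 29.94 [ 0.6459 -0.0879  0.0399] w 0.022 F [ 0.4  0.6 -0.7] ff 29.4
released t 30.94 [ 0.6454 -0.0881  0.1392] w 0.0448 F [-0.6  0.   0. ] ff 0.0
down z=0.0050 t 35.92 [ 0.4701 -0.2401  0.0051] w 0.0503 F [-0.4  2.2  8.9] ff 4.3
gripped t 36.19 [ 0.4724 -0.2411  0.0072] w 0.0339 F [-0.6 -0.7 31.8] ff 45.3
lifted t 37.11 [ 0.4694 -0.2398  0.1191] w 0.0336 F [-0.1  0.2 -0.4] ff 30.0
0.005000000000000001
placed t 39.27 [ 0.6459 -0.0199  0.0399] w 0.0338 F [ 0.2  0.5 -0.2] ff 30.0
released t 40.25 [ 0.6454 -0.0202  0.1392] w 0.0531 F [-1.1 -0.1  0.4] ff 0.0
end t 41.13 [ 0.5702 -0.1581  0.2683] w 0.0527 F [0.4 0.4 0.1] ff 0.0
```

View pics/f.png

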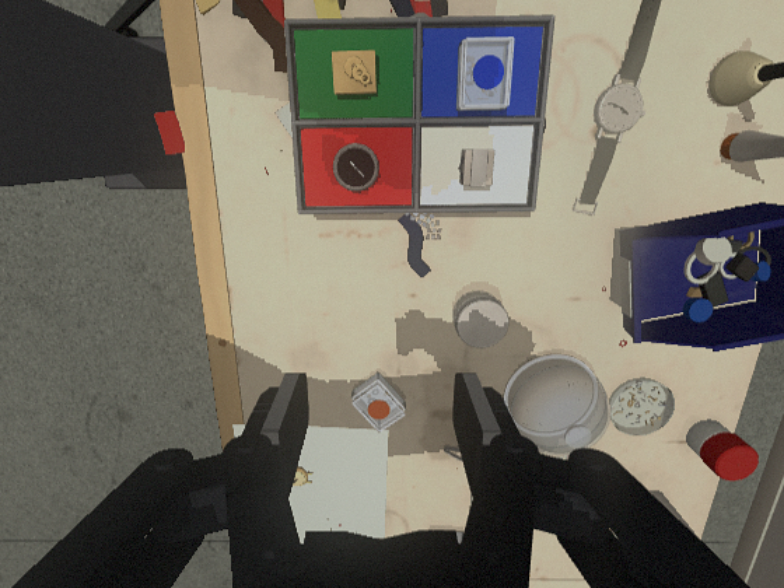

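All four things lie upright and flat inside their own compartments: movement (355,72), box (486,73), case (355,167) and holder (477,168). The orange-dot box and the gold head have not moved, so I hand in the job.

```bash
python3 -c "
from plant import *
print(close_job())"
```

```text
the job is handed in; nothing more can be done
None
```

The job is handed in: the steel case is on red, the movement on green, the holder on white and the blue-dot box on blue, with the gold head and orange-dot box left where they were; it took about 41 s.

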